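# Cover the well plate with its light shield

## Robot

A 7-joint arm with a two-finger parallel gripper is mounted at the origin on the work surface. World frame = base frame: x ahead of the robot, y to its left, z up, the work surface at z = 0. Lengths are in m, angles in degrees, forces in N, time in s.
With the tool pointing down it reaches from about 0.35 to 0.775 m from the base axis. Payload 3.1 kg.
Tool frame: the origin (TCP) lies on the centre line of the jaws, within the pads' length; the fingertips stand 17 mm ahead of it and the grasp point (between the pads) lies 2 mm behind it (robot.tip_reach is the distance from the TCP to the fingertips, in m); z points along the fingers, y is the direction in which the jaws open and shut (so a half turn about z gives the same grasp; the last joint's range is limited). The gripper opens to 85 mm and grips with 20 to 120 N. Pads are 22 mm wide; open, the fingers measure 114 mm over their backs; the gripper's body (76 mm by 85 mm) begins 54 mm behind the grasp point. The pads swing forward as they close: fully open they stand 13 mm farther back than shut.
Start: joints at [63.1, 17.813, 0.802, 86.603, -0.252, 75.585, -1.558], TCP at [0.228, -0.5, 0.248] pointing down, gripper open.
Joint ranges: [-154.91, 154.91], [-16.99, 109.72], [-72.82, 74.43], [7.12, 147.25], [-82.49, 262.49], [11.32, 116.49], [-174.64, 174.64]. Speed limits (degrees/s): [159.86, 159.86, 180, 180, 180, 180, 180].

## Interface

Orientations are given as [roll, pitch, yaw] about the fixed x, y, z axes, in that order (R = Rz(yaw) Ry(pitch) Rx(roll)).
In Python, from station import robot, fingers, vision, workorder, recognise gives the robot as it stands. Calls block until the motion is done:
- robot.move_to(position, orientation): joint-space move of the TCP to a pose.
- robot.line_to(position, orientation=None, velocity=0.15, f_stop=None): straight line of the TCP; orientation=None keeps the orientation; velocity is the mean speed in m/s. With f_stop (N) it stops when the force on the tool has changed by that much, and returns True; else False.
- robot.move_j(angles): joint-space move.
- fingers.gripper_to(opening, force=None): opening from 0.0 (shut) to 1.0 (fully open); force is the grip in N (None keeps the last); returns when the fingers have stopped.
- robot.pause(seconds).
- robot.inverse_kinematics(position, orientation): joint angles nearest the present ones, or None.
- vision.grab_frame(name): name is "side" or "top"; returns the picture (420x560x3 uint8, red, green, blue); there is no depth.
- vision.calibration(name): a dict with "mtx" (3x3 intrinsics, pixels), "extrinsics" (4x4, takes a point from world to camera coordinates). Camera axes: x right, y up, looking along -z (the intrinsics and any distortion apply to the point x, -y, -z); pixel columns grow to the right and rows downward; lengths in m; the calibration is good to about 2 mm. A picture is of the moment at which its call begins. calibration takes no time and is no camera call.
A pose or a line that the arm cannot do raises robot.PlanningError and nothing moves.
- workorder.close_job(): hands the job in, once; it reports no verdict.
Trained networks look in the newest picture that a camera, given by its name, has taken for a name from the list of things; names that differ only in an ending like _2 or _b are one class to them, and where a whole thing is asked for, a point or a joint stands for the part that bears it (a point fixed in the world has none). Each returns a list of dicts, best first, with "p" (0 to 1); they miss things now and then, are a little off and sometimes report something else, mostly with a low value. They report only what shows in the picture. A call takes as long as a camera call. They do not tell look-alikes from the thing itself.
- recognise(label, camera): "rect" ([centre column, centre row, width, height] in pixels, round what is visible of it).
Readings, each from a call of its own:
- robot.current_time_s(): time.
- robot.current_joint_positions(): joint angles.
- robot.current_dq(): joint speeds.
- robot.current_joint_torque(): joint torques, N m.
- robot.current_tool_pos(): TCP position.
- robot.current_eef_rot(): TCP orientation.
- robot.current_contact_force(): force on the tool from outside, world axes, zero at the start.
- robot.current_torque(): the same for the moment, N m.
- robot.current_finger_gap(): opening from 0.0 (shut) to 1.0 (fully open).
Only numpy, scipy, OpenCV 4.12 (cv2) and the standard library are available. Lean on these libraries where they do the work, as an engineer would, in place of code of your own. Each camera call takes 0.05 s, during which the arm holds its last target.

## Task

The well plate on the stand is light-sensitive: push the stand's hinged metal leaf up and over its spine with the fingertips and press it down gently until it lies flat over the plate. Only push - do not pinch the leaf, do not lift or shift the plate, leave everything else on the bench where it is - and finish with the hand clear.

Things in the scene. Friction and masses are not known exactly. Their poses are not given: they have to be found in the camera images.
- stand: Grey plastic plate stand screwed to the bench, 230 (x) x 176 (y) x 10 mm base; origin at the centre of its underside on the bench. Its spine (hinge) runs along its y axis over the middle. The well plate sits on its +x half; the leaf starts raised over its -x half, which is bare apart from two rubber buffers 15 mm high. Two hinge cheeks, 18 x 12 mm, 40 mm high above the bench, stand at y = +/-81 mm.
- spine (a point): Middle of the hinge axis, 29 mm above the bench; the axis is the stand's y axis.
- leaf_edge (a point): Middle of the leaf's free edge, half-way through its thickness. The leaf is a plain flat aluminium sheet, 5 mm thick, 140 mm along the spine; it begins 9 mm from the hinge axis and its free edge is 100 mm from it; about 90 g.
- leaf (a joint): Angle of the leaf about the spine, rad: 0 = flat over the stand's bare -x half, 1.57 = upright, 3.14 = flat over the well plate on the +x half (a firm stop, 2 mm above the plate; a press of about 5 N brings it fully down). Starts between 0.55 and 1.15. The hinge is stiff (about 0.09 N m): the leaf stays wherever it is left and does not fall; about 1 to 4 N at the free edge moves it.
- plate: The well plate, 24 wells, 85.5 (x) x 127.8 (y) x 14.4 mm, 120 g, loose in the stand's shallow fence, its underside 10 mm above the bench; origin at the centre of its underside.
- plate_seat (a point): Where the centre of the plate's underside belongs on the stand: 62 mm from the spine on the +x side, 10 mm above the bench.
- tip_rack: Loose rack of pipette tips, blue box 80 x 118 mm, 63 mm high in all, beside the stand on its +y side, about 190 mm from the stand's middle; origin at the centre of its underside. Leave alone.
- beaker: Loose glass beaker, 60 mm wide, 65 mm high, beside the stand on its -y side, about 160 mm from the stand's middle; origin at the centre of its underside. Leave alone.
- reagent: Loose bottle, 70 mm wide, 130 mm high, with a blue cap; origin at the centre of its underside. Leave alone.
- tube_rack: Loose white rack with four capped tubes, 50 x 140 mm, 82 mm high; origin at the centre of its underside. Leave alone.
- timer: Loose bench timer, 62 x 62 x 16 mm; origin at the centre of its underside. Leave alone.
- spare_plate: A second, loose 24-well plate lying on the bench away from the stand, 85.5 x 127.8 x 14.4 mm; origin at the centre of its underside. Leave alone.
Not all that is in view belongs to the job. Leave any black look-alike of the plate alone.

How it is judged (in metres and radians):
On the way:
1. the leaf is pushed up past upright, over the spine (value of joint leaf above 1.7 rad), for 0.1 s.
At the end, for the whole second after the job is handed in: The leaf lies flat over the plate (within 0.1 rad of fully down) and is at rest; the plate is in its place on the stand (within 8 mm, flat); no bystander is more than 20 mm from where it started (value of joint leaf above 3.04 rad and velocity of joint leaf between -0.05 and 0.05 rad/s and not (distance between plate and plate_seat above 0.008 m or angle between plate's own z axis and vertical above 0.12 rad) and not (distance of any of tip_rack, beaker, reagent, tube_rack, timer, spare_plate from where it was at the start of the episode above 0.02 m)); the robot touches nothing.
It fails at once if the leaf or stand is pinched or pressed hard (over 32 N from the fingers) (contact force between the fingers and stand above 32 N).
It fails at once if the well plate is lifted, tipped or shoved out of its place (over 8 mm) (distance between plate and plate_seat above 0.008 m or angle between plate's own z axis and vertical above 0.12 rad).
It fails at once if something else on the bench is lifted or moved (over 20 mm) (distance of any of tip_rack, beaker, reagent, tube_rack, timer, spare_plate from where it was at the start of the episode above 0.02 m).
It also fails if it takes over 42 s, if anything falls off the work surface, if the arm or the gripper's body presses on something with over 40 N, if the wrist force passes 120 N, or if a joint passes its speed limit or range.

## Working session

There is one attempt and no reset: what is moved stays moved. The work goes in short steps, each a Python script; the robot and the scene stay as the last script left them, time stands still between calls to the robot, and variables do not carry over. Pictures are saved under pics/ and viewed, and the job is handed in when it is done.

```bash
ls; mkdir -p pics
python3 - <<'E'
from station import robot, fingers, vision, workorder, recognise
import cv2,numpy as np
for c in("top","side"):
    im=vision.grab_frame(c); cv2.imwrite(f"pics/{c}0.png",im[:,:,::-1])
    k=vision.calibration(c); print(c,np.round(k["mtx"],2).tolist(),np.round(k["extrinsics"],4).tolist(),[q for q in k])
    for l in("stand","plate","leaf","leaf_edge","spine"):
        try: print(l,[(np.round(d["rect"]).tolist(),round(d["p"],2)) for d in recognise(l,c)])
        except Exception as e: print(l,e)
print(robot.current_time_s(),robot.current_eef_rot(),robot.tip_reach)
E
```

```text
pics
top [[535.8, 0.0, 271.54], [0.0, 535.8, 208.66], [0.0, 0.0, 1.0]] [[0.018, -0.9997, -0.0189, 0.0097], [0.9959, 0.0163, 0.0891, -0.4978], [-0.0888, -0.0204, 0.9958, -1.5111], [0.0, 0.0, 0.0, 1.0]] ['mtx', 'extrinsics']
stand [([264.0, 194.0, 77.0, 85.0], 0.56)]
plate [([270.0, 172.0, 44.0, 35.0], 0.95), ([340.0, 252.0, 51.0, 39.0], 0.58), ([339.0, 142.0, 48.0, 44.0], 0.57), ([265.0, 195.0, 77.0, 85.0], 0.53)]
leaf [([260.0, 200.0, 54.0, 30.0], 0.74)]
leaf_edge [([260.0, 201.0, 55.0, 28.0], 0.97)]
spine [([266.0, 196.0, 75.0, 82.0], 0.7)]
side [[447.08, 0.0, 280.88], [0.0, 447.08, 207.59], [0.0, 0.0, 1.0]] [[-0.8492, -0.5275, -0.0236, 0.4195], [0.249, -0.4395, 0.8631, -0.1731], [-0.4656, 0.7271, 0.5045, -1.0546], [0.0, 0.0, 0.0, 1.0]] ['mtx', 'extrinsics']
stand [([262.0, 221.0, 96.0, 65.0], 0.94)]
plate [([239.0, 215.0, 37.0, 24.0], 0.93), ([252.0, 182.0, 37.0, 24.0], 0.91), ([344.0, 208.0, 46.0, 30.0], 0.87)]
leaf [([266.0, 211.0, 46.0, 41.0], 0.79)]
leaf_edge [([267.0, 209.0, 48.0, 42.0], 0.6)]
spine [([259.0, 220.0, 97.0, 64.0], 0.82)]
0.6 [ 1.79998018e+02 -1.33830958e-04  2.45169387e+01] 0.017
```

Run:
```python
import cv2
a=cv2.imread("pics/top0.png")[110:310,180:440];cv2.imwrite("pics/topz.png",cv2.resize(a,(780,600),interpolation=cv2.INTER_CUBIC))
a=cv2.imread("pics/side0.png")[140:290,180:380];cv2.imwrite("pics/sidez.png",cv2.resize(a,(800,600),interpolation=cv2.INTER_CUBIC))
```

```text
(no output)
```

View pics/topz.png

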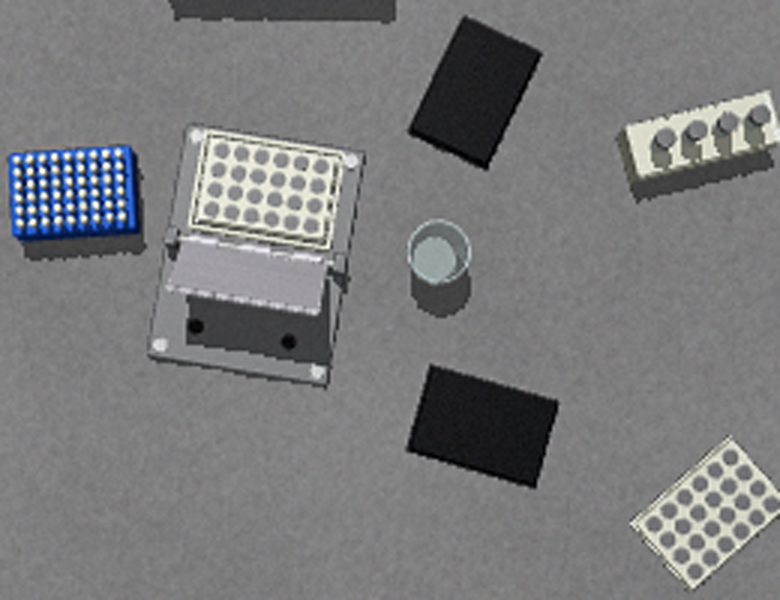

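View pics/sidez.png

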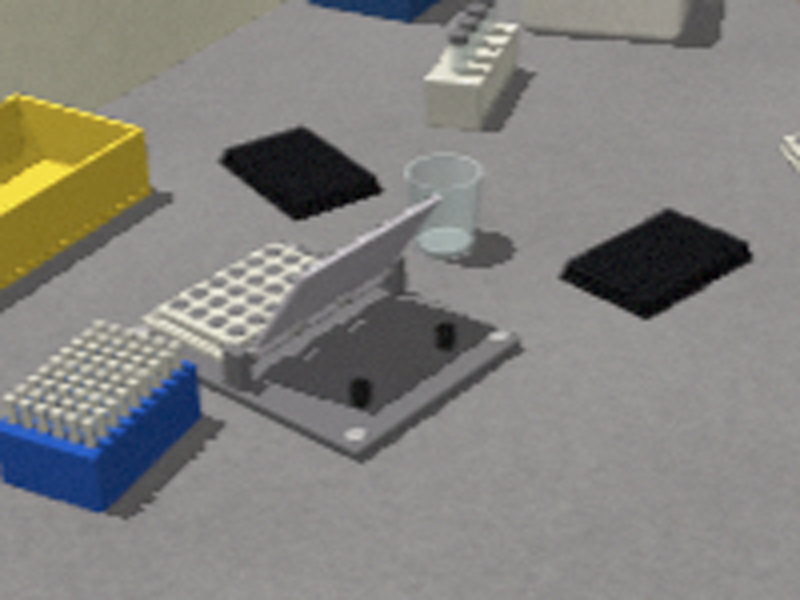

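View pics/top0.png

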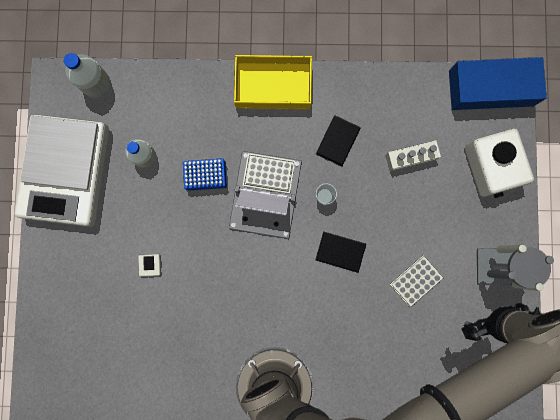

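View pics/side0.png

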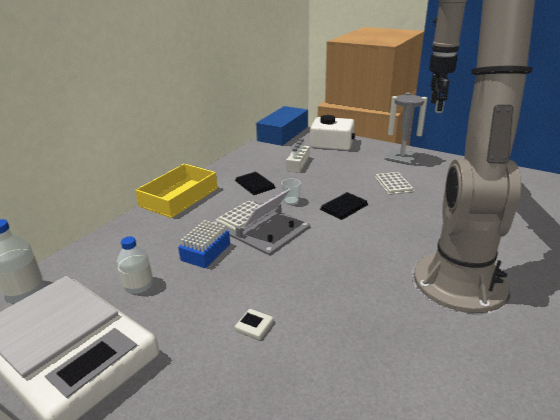

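```bash
cat > geo.py <<'E'
import numpy as np
from station import vision
C={c:vision.calibration(c) for c in("top","side")}
def proj(c,P):
    k=C[c];P=np.atleast_2d(P);q=P@k["extrinsics"][:3,:3].T+k["extrinsics"][:3,3]
    q=q*[1,-1,-1];u=q@k["mtx"].T;return u[:,:2]/u[:,2:]
def world(p,L):
    x,y,a=p[:3];c,s=np.cos(a),np.sin(a);L=np.atleast_2d(L)
    return np.c_[x+c*L[:,0]-s*L[:,1],y+s*L[:,0]+c*L[:,1],L[:,2]]
def leafpt(th,r,y,n=0): # n: offset normal to the leaf, + = upper face when th=0
    return [-r*np.cos(th)+n*np.sin(th),y,.029+r*np.sin(th)+n*np.cos(th)]
E
python3 - <<'E'
from geo import *
import cv2
from scipy.optimize import least_squares
T=np.array([180,110]);S=np.array([180,140])
h=lambda sx,sy:[sx*.115,sy*.088,.010]
base=[h(1,1),h(1,-1),h(-1,-1),h(-1,1)]
t=np.array([(188,125),(365,152),(328,382),(150,355)])/3+T
s_=np.array([(520,343),(358,455)])/4+S   # (-x,-y),(-x,+y)
tl=np.array([(165,290),(322,313)])/3+T   # free edge +y, -y
sl=np.array([(438,198),(310,268)])/4+S   # -y,+y
def res(p):
    th=p[3];E=[leafpt(th,.1,.07),leafpt(th,.1,-.07)]
    return np.r_[(proj("top",world(p,base))-t).ravel(),(proj("side",world(p,base[2:]))-s_).ravel(),(proj("top",world(p,E))-tl).ravel(),(proj("side",world(p,E[::-1]))-sl).ravel()]
r=least_squares(res,[.55,.03,-.15,.9],loss="soft_l1")
p=r.x;print(p,np.degrees(p[2:]),np.round(res(p).reshape(-1,2),1).tolist())
np.save("pose.npy",p)
# overlay
for c,o,f,w in(("top",T,3,(260,200)),("side",S,4,(200,150))):
    im=cv2.imread(f"pics/{c}z.png")
    def poly(L):
        q=((proj(c,world(p,L))-o)*f).astype(int);cv2.polylines(im,[q],True,(0,0,255),1)
    poly(base);th=p[3]
    poly([leafpt(th,a,b) for a,b in((.009,.07),(.1,.07),(.1,-.07),(.009,-.07))])
    poly([(.062+a*.04275,b*.0639,.0244) for a,b in((1,1),(1,-1),(-1,-1),(-1,1))])
    cv2.imwrite(f"pics/{c}ov.png",im)
print(world(p,[[0,0,.029],[.062,0,.01]]),world(p,[leafpt(p[3],.1,0)]))
E
```

```text
[ 0.54069752  0.03660298 -0.14261574  0.96867055] [-8.17127993 55.50073411] [[-0.5, -1.0], [0.1, -0.7], [0.0, 0.9], [-1.0, 0.1], [1.0, -1.8], [0.6, -0.9], [0.5, -0.4], [-0.6, 0.1], [1.1, -0.7], [-1.3, 2.1]]
[[0.54069752 0.03660298 0.029     ]
 [0.60206807 0.02779075 0.01      ]] [[0.48463297 0.04465332 0.11141334]]
```

View pics/topov.png

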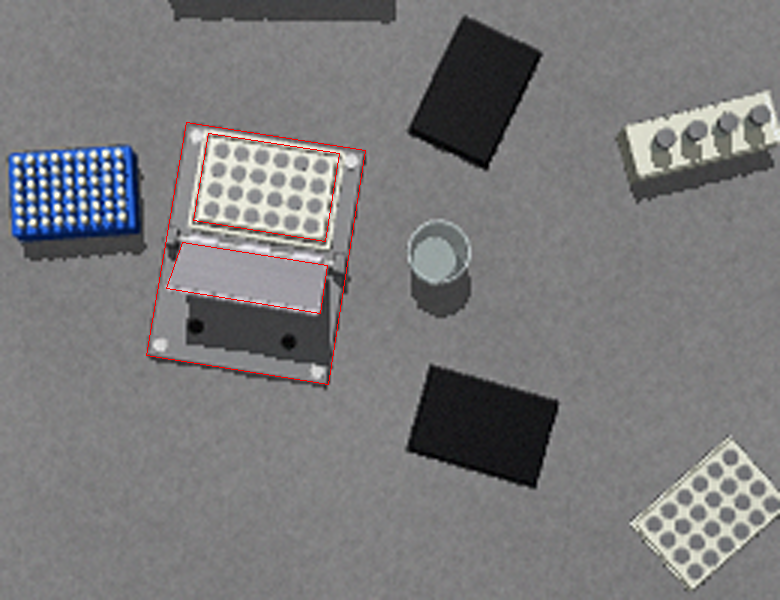

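View pics/sideov.png

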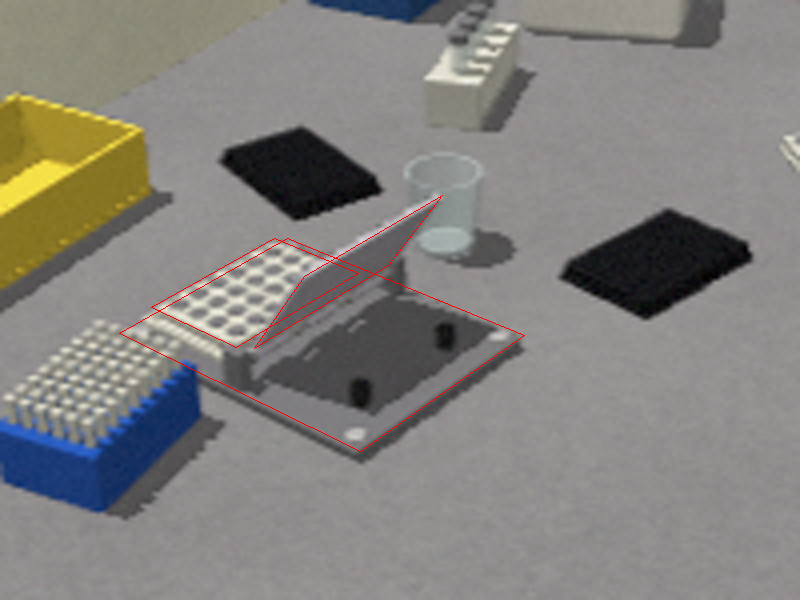

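```bash
cat > go.py <<'E'
from station import robot, fingers, vision
from geo import *
p=np.load("pose.npy");yaw=np.degrees(p[2]);ori=[180,0,yaw];H=.011;R=.08
def tcp(xr,zt): # right side local x, tip height -> TCP world
    return world(p,[[xr-H,0,zt+robot.tip_reach]])[0].tolist()
def way(th):
    if th<np.pi/2:
        return tcp(leafpt(th,.1,0,-.0025)[0],.029+R*np.sin(th))
    q=leafpt(th,R,0,-.0025);return tcp(q[0],q[2])
E
python3 - <<'E'
from go import *
fingers.gripper_to(0.0)
a=way(p[3]);s=tcp(leafpt(p[3],.1,0)[0]-.03,.095)
for q in [s]+[way(t) for t in np.radians([60,90,120,150,178])]: print(np.round(q,3),robot.inverse_kinematics(q,ori) is not None)
robot.move_to([s[0],s[1],.24],ori)
print(robot.line_to(s,velocity=.12,f_stop=12),robot.current_time_s(),robot.current_contact_force())
for th in np.radians([62,75,90]):
    print(round(np.degrees(th)),robot.line_to(way(th),velocity=.06,f_stop=15),np.round(robot.current_contact_force(),1),robot.current_time_s())
import cv2
for c in("top","side"): cv2.imwrite(f"pics/{c}1.png",cv2.resize(vision.grab_frame(c)[140:290,180:380,::-1],(800,600),interpolation=cv2.INTER_CUBIC))
E
```

```text
[0.444 0.05  0.112] True
[0.478 0.046 0.115] True
[0.527 0.039 0.126] True
[0.567 0.033 0.117] True
[0.597 0.028 0.088] True
[0.609 0.027 0.051] True
False 4.7083 [-0.2121581  -0.22351586  1.06567549]
62 False [-0.1  0.7 -0.3] 5.4917
75 False [-0.2 -0.2 -0.7] 6.0083
90 False [0.3 0.3 0.2] 6.5917
```

View pics/side1.png

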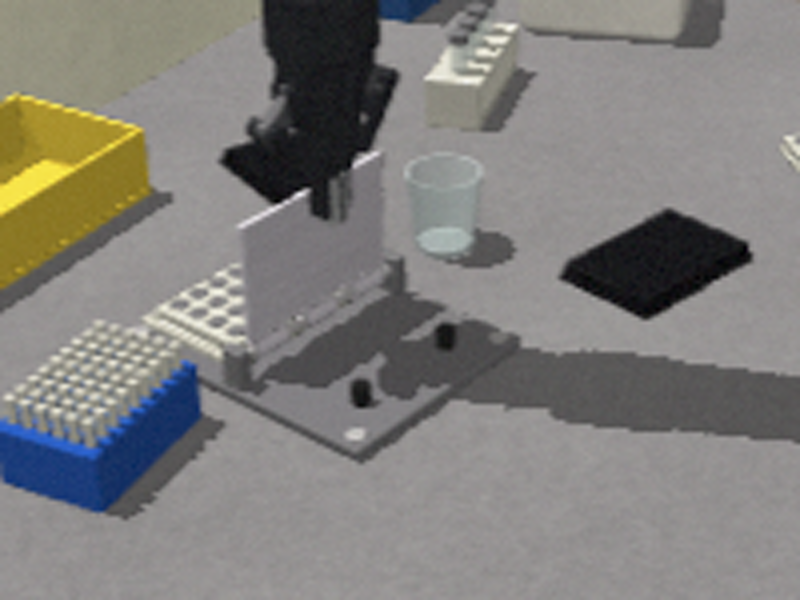

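The leaf now stands about upright: its free edge runs from (240,225) to (383,155), with the fingertips against its -x face near (330,200). I'll go on over the spine.

Run:
```python
from go import *
import cv2
for d in [103,116,129,142,155,166]:
    print(d,robot.line_to(way(np.radians(d)),velocity=.06,f_stop=15),np.round(robot.current_contact_force(),1),round(robot.current_time_s(),2))
for c in("top","side"): cv2.imwrite(f"pics/{c}2.png",cv2.resize(vision.grab_frame(c)[140:290,180:380,::-1],(800,600),interpolation=cv2.INTER_CUBIC))
```

```text
103 False [-0.1  0.4  0.4] 7.14
116 False [-1.2 -0.7 -0.9] 7.59
129 False [-0.1 -0.9  0.2] 8.04
142 False [0.4 0.6 0.1] 8.49
155 False [0.5 0.8 0.1] 8.94
166 False [0.1 0.3 0.3] 9.35
```

View pics/side2.png

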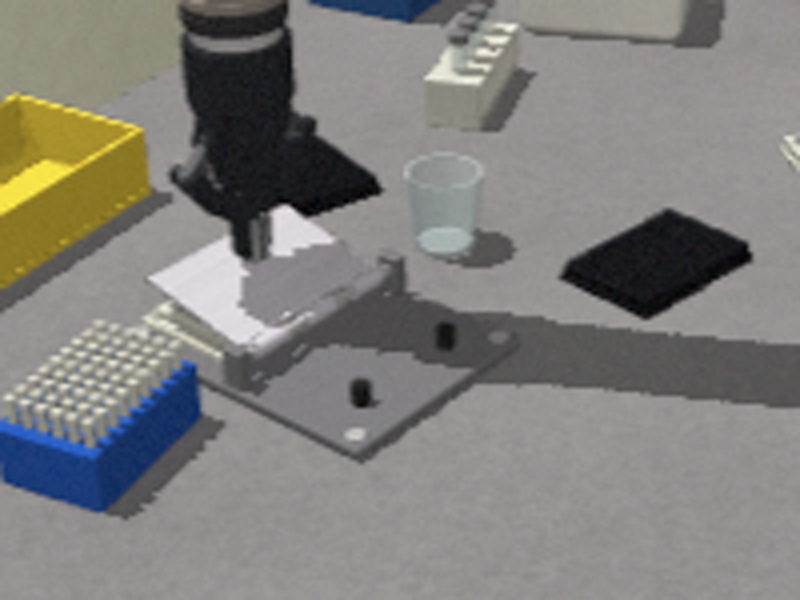

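The leaf is over and nearly down, with its outer corner near (150,278) still above the plate. I'll press it down with a force stop, then retreat and check.

Run:
```python
from go import *
import cv2
q=way(np.radians(178));q2=[q[0],q[1],q[2]-.012]
print(robot.line_to(way(np.radians(174)),velocity=.04,f_stop=7))
hit=robot.line_to(q2,velocity=.015,f_stop=7)
print(hit,np.round(robot.current_contact_force(),1),"tip z",robot.current_tool_pos()[2]-robot.tip_reach)
robot.pause(.3);print(np.round(robot.current_contact_force(),1),robot.current_tool_pos()[2]-robot.tip_reach)
t=robot.current_tool_pos();robot.line_to([t[0],t[1],.26],velocity=.12)
robot.move_to([.38,-.15,.3],ori)
print(robot.current_time_s(),robot.current_contact_force())
for c in("top","side"): cv2.imwrite(f"pics/{c}3.png",cv2.resize(vision.grab_frame(c)[140:290,180:380,::-1],(800,600),interpolation=cv2.INTER_CUBIC))
```

```text
False
True [-0.7  0.5  4.9] tip z 0.03167285790055963
[-0.2  0.4  5.7] 0.031682118818013215
13.9 [ 1.25894759  0.171448   -0.42376423]
```

View pics/side3.png

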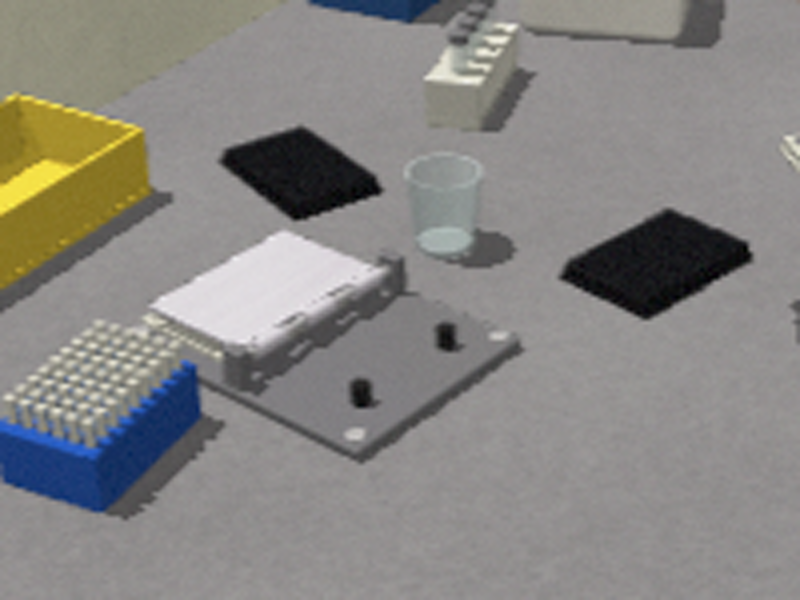

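View pics/top3.png

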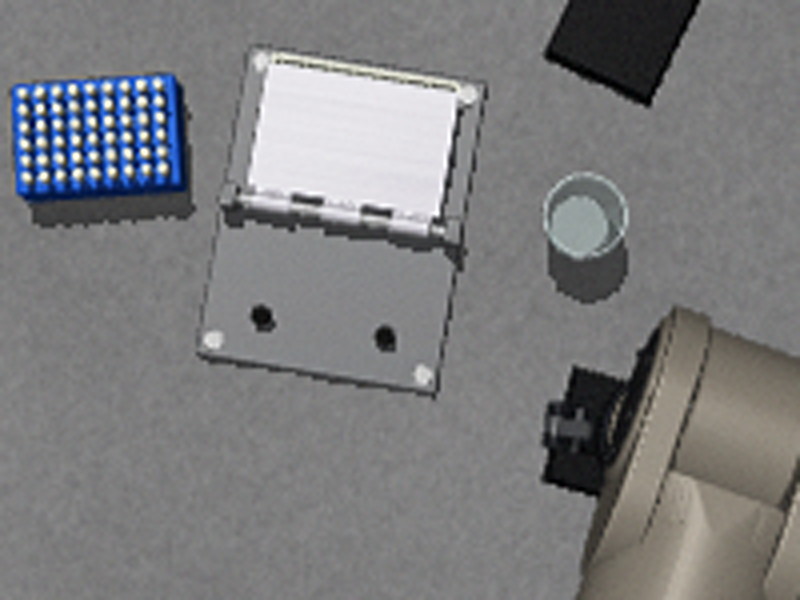

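Run:
```python
from geo import *
p=np.load("pose.npy")
for a in(3.14,3.04,2.94):
    L=world(p,[leafpt(a,.1,.07,-.0025),leafpt(a,.1,-.07,-.0025)])
    print(a,((proj("side",L)-[180,140])*4).round().tolist(),((proj("top",L)-[180,140])*4).round().tolist())
```

```text
3.14 [[149.0, 304.0], [284.0, 229.0]] [[268.0, 61.0], [460.0, 91.0]]
3.04 [[149.0, 293.0], [284.0, 218.0]] [[266.0, 59.0], [460.0, 90.0]]
2.94 [[149.0, 282.0], [285.0, 207.0]] [[265.0, 59.0], [460.0, 90.0]]
```

The leaf's corners are at about (150,307) and (285,232) in the side view. For 3.14 rad I predict (149,304) and (284,229), so it is flat. The rack and beaker are where they were, and the hand is clear.

Run:
```python
from station import workorder,robot
workorder.close_job();print(robot.current_time_s())
```

```text
the job is handed in; nothing more can be done
the job is handed in; nothing more can be done
```

The leaf is closed flat over the well plate, and the job is handed in. With the fingers shut, I pushed the leaf up from its -x side, over the spine, and pressed it down until a force stop ended the move. I then withdrew the hand.

- **Press:** the force read 5–6 N and the fingertips stopped at 31.7 mm. A fully closed leaf should put them at 31.5 mm.
- **Leaf angle:** in the side view, the free-edge corners lie within about 1 pixel of where 3.14 rad puts them. An angle of 3.04 rad would put them about 3 pixels away.
- **Surroundings:** the tip rack and beaker look unmoved in the last close-ups, and the edge of the plate that still shows is in its place. The plate is otherwise hidden under the leaf, so I did not measure its position. I did not check the reagent bottle, tube rack, timer and spare plate individually; the arm stayed well away from them.
- **Time and failures:** the clock stood at about 14 s of the allowed 42 s just before handing in. No check failed or disagreed.

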